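# Centre the bat on the banding wheel with the tapered pin

## Task

The round wooden bat lies off-centre on the potter's banding wheel, so their two centre holes do not line up. Take the long tapered pin out of the wooden rack and press it down through both holes until its collar sits on the bat, which pulls the bat into line with the wheel; then let go and leave the pin standing upright in place.

Things in the scene. Friction and masses are not known exactly. Their poses are not given: they have to be found in the camera images.
- pin_handle (a point): Long tapered wooden pin (200 g) hanging tip down in the rack; lifts straight out. This point: middle of its handle, an upright cylinder 30 mm across, 50 mm tall. Below the handle: collar 62 mm across, 8 mm thick; then shank 44 mm across for 24 mm, tapering over 70 mm to a 12 mm flat tip, 127 mm below this point. z points up the pin. 47 mm above wheel_hole when fully home.
- rack_mid (a point): Fixed wooden rack; this point: centre of its board's top face, 115 mm above the table; x across it (72 mm), y along it (290 mm). Three holes along y at -90, 0, 90 mm. Plugs of the same wood hang by like collars, any order, 3 mm play: the long tapered pin; one with straight blunt shank and 52 mm disc head; one short and stubby with 34 mm square head. None stands taller than the pin.
- bat_hole (a point): Bat: loose wooden disc, 170 mm across, 14 mm thick, 200 g, with a round 52 mm hole through its centre. It lies flat on the banding wheel, its hole 12 to 16 mm off the wheel's hole in any direction, and slides when pushed sideways. This point: centre of its hole at its upper face, 104 mm above the table; z up.
- wheel_hole (a point): Banding wheel: metal disc 200 mm across on a column, fixed to the table (does not turn), with a round 52 mm centre hole that runs straight down to the table inside the column. This point: centre of the hole at the wheel's upper face, 90 mm above the table; z up.
Things that resemble listed ones, but are neither listed nor needed, are in the scene too. Leave any green look-alike of the part that bears pin_handle alone.

How it is judged:
By the outcome, as a careful person would: the job done as asked, in the order asked, and still so for the second after the job is handed in, with the robot touching nothing.
It also fails if it takes over 51 s, if anything falls off the work surface, if the arm or the gripper's body presses on something with over 40 N, if the wrist force passes 120 N, or if a joint passes its speed limit or range.

## Robot

A 7-joint arm with a two-finger parallel gripper is mounted at the origin on the work surface. World frame = base frame: x ahead of the robot, y to its left, z up, the work surface at z = 0. Lengths are in mm, angles in rad, forces in N, time in s.
With the tool pointing down it reaches from about 400 to 850 mm from the base axis. Payload 10.4 kg.
Tool frame: the origin (TCP) lies at the very end of the fingers, on their centre line; the grasp point (between the pads) lies 19 mm behind it; y points along the fingers, x is the direction in which the jaws open and shut, and the axes are right-handed (so a half turn about y gives the same grasp; the last joint's range is limited). The gripper opens to 87 mm and grips with 3 to 60 N. Pads are 19 mm wide; open, the fingers measure 117 mm over their backs; the gripper's body (75 mm by 190 mm) begins 51 mm behind the grasp point.
Start: joints at [1.147, 0.332, -0.065, 1.46, 0.022, 1.35, -0.088], TCP at [243.87, -575.482, 222.576] pointing down, gripper open.
Joint ranges: [-2.6, 2.6], [-0.5, 2.12], [-1.47, 1.34], [0.16, 2.42], [-1.27, 4.41], [0.06, 2.06], [-2.6, 2.6]. Speed limits (rad/s): [2.22, 2.22, 2.79, 2.79, 3.14, 3.14, 3.14].

## Interface

Orientations are given as a rotation vector (axis times angle).
In Python, from rig import r gives the robot as it stands.
- The arm moves only by the tool step_arm, never from a script. Its argument "motion" is a list of rows, each a list of 5 numbers: the shift along the tool's x, y, z in cm, then the turn about the tool's y in degrees, then the finger opening in cm, from 0 to 8.7. A call has 1 to 5 rows; each row shifts and turns the commanded pose from where the row before left it, along the tool's axes as they then stand; what a row does not reach is not made up. A row lasts 1/10 s, in which the tool goes at most 50 mm and 8.59 degrees, less where a joint would pass 70% of its speed; a pose out of reach is approached as far as the arm can. A call with a gripper value outside its range is refused whole. The fingers move at their own pace and stop on an object; the grip force is fixed at half the most. Time passes only in rows, so rows that do not move let the fingers close. It gives the time, the measured TCP pose, the force and the opening at its end, in the units of the state.
- r.get_state(): the state, without advancing time (a new reading comes with each control period).
- r.snapshot(name): name is "scene" or "side" or "wrist"; returns a dict with "color" (480x640x3 uint8, red, green, blue), "vfov" (degrees; the focal length in pixels is half the picture's height over the tangent of half this angle, whatever the lens; pixels are square), "cx", "cy" (the principal point, pixels), "R" (3x3) and "t" (3): a world point X has camera coordinates R X + t. Camera axes: x right, y down, z forward; pixel columns grow to the right and rows downward; lengths in mm; the calibration is good to about 2 mm. A picture is of the moment at which its call begins. There is no depth.
- r.job_done(): hands the job in, once; it reports no verdict.
The state is a dict: "t": time; "joints": joint angles; "dq": joint speeds; "tau": joint torques, N m; "position": TCP position; "tool_rot": TCP orientation; "ft_force": force on the tool from outside, world axes, zero at the start; "moment": the same for the moment, N m; "grip_width": opening from 0.0 (shut) to 1.0 (fully open).
Only numpy, scipy, OpenCV 4.12 (cv2) and the standard library are available. Lean on these libraries where they do the work, as an engineer would, in place of code of your own. Each camera call takes 0.05 s, during which the arm holds its last target.

## Working session

There is one attempt and no reset: what is moved stays moved. The work goes in short steps, Python scripts to look and compute and a tool call to move; the robot and the scene stay as the last step left them, time stands still between calls to the robot, and variables do not carry over. Pictures are saved under pics/ and viewed, and the job is handed in when it is done.

Besides the shell and the picture viewer there is one more tool, called after ">>>" as name(argument=value, ...), one argument or row to a line, values as JSON. step_arm: Moves the arm, as the interface text tells. Its arguments: {"type":"object","properties":{"motion":{"type":"array","items":{"type":"array","items":{"type":"number"}}}},"required":["motion"]}

```bash
mkdir -p pics; ls
python3 - <<'E'
from rig import r
import cv2
for n in ["scene","side","wrist"]:
    s=r.snapshot(n); cv2.imwrite(f"pics/{n}0.png",s["color"][:,:,::-1]); print(n,s["vfov"],s["cx"],s["cy"],s["R"],s["t"])
print(r.get_state())
E
```

```text
pics
scene 51.04870881877711 317.1164770930605 233.80491141370487 [[-0.72951657  0.68363276 -0.02125616]
 [ 0.51301502  0.5263647  -0.67805294]
 [-0.45235071 -0.50555559 -0.73470565]] [ 405.61184591 -230.83675702 1208.62167192]
side 57.94671028244319 318.58551101374593 245.23665464757326 [[ 0.99720625 -0.07465407  0.00254213]
 [-0.03475947 -0.4938918  -0.86882833]
 [ 0.06611711  0.86631268 -0.49510693]] [-596.53930206  203.09732802  773.12913168]
wrist 63.85255694150799 322.4143006404952 241.31790823421244 [[ 0.38869496 -0.92136529 -0.00149086]
 [-0.89279675 -0.37704162  0.24648242]
 [-0.22766246 -0.09447544 -0.96914612]] [-623.39189561  -29.90976363  389.72253469]
{'t': 0.15, 'joints': array([ 1.1474144 ,  0.3327061 , -0.06470935,  1.46073783,  0.02160515,
        1.34990378, -0.08853144]), 'dq': array([ 1.17719405e-03, -9.82754610e-04, -1.18823475e-03, -1.99858279e-03,
       -3.58170168e-04, -7.51273309e-05, -2.84745177e-03]), 'tau': array([ 2.33508799e-03, -6.23633051e+01,  2.54131184e-02, -3.90139747e+01,
       -6.13115542e-02,  3.73219780e-02,  1.14453346e-04]), 'position': array([ 243.72652753, -575.20384738,  221.95464813]), 'tool_rot': array([-1.37199994,  0.90979187, -0.90829577]), 'ft_force': array([-0.35160755,  0.26951162, -0.408111  ]), 'moment': array([-0.02712411,  0.00649756, -0.01872457]), 'grip_width': 0.9973464573899532}
```

View pics/scene0.png

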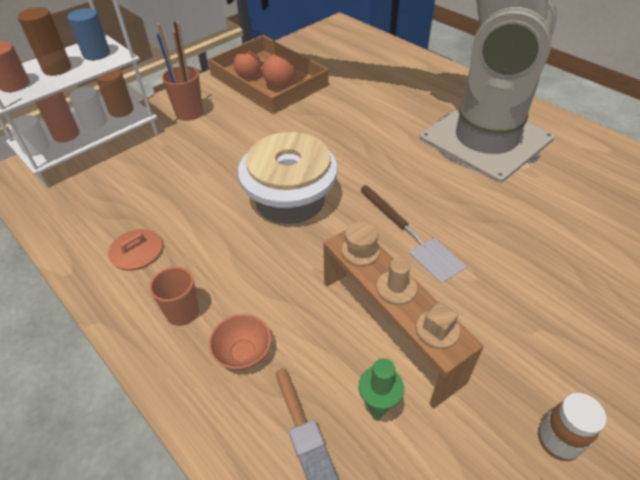

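View pics/side0.png

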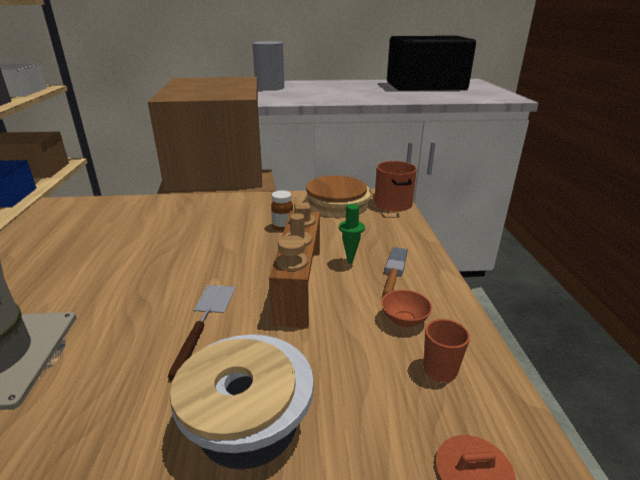

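View pics/wrist0.png

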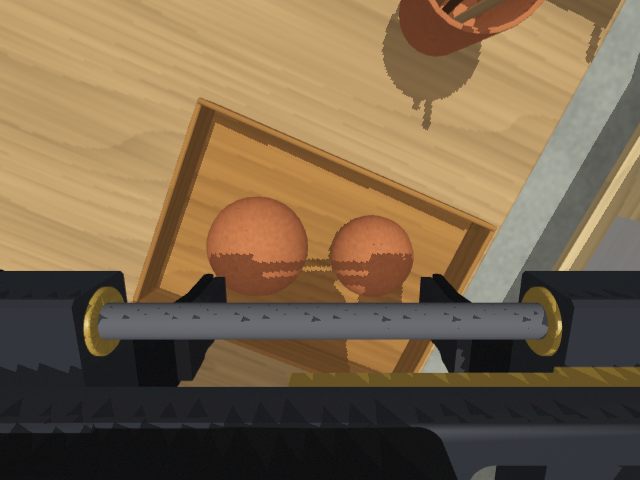

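The scene view shows three plug heads in the rack: a disc head (362,238), a narrow cylinder (399,275) and a square head (440,322). The green look-alike is at (380,385). The cylinder at (399,275) fits the pin's description, so I'll check it in a close crop and then measure.

Run:
```python
import cv2,numpy as np
a=cv2.imread("pics/scene0.png");b=cv2.imread("pics/side0.png")
c1=cv2.resize(a[210:370,310:490],None,fx=4.4,fy=3.7*4.4/4.4,interpolation=cv2.INTER_CUBIC)
c1=cv2.resize(a[215:355,320:480],(800,700)[:2],interpolation=cv2.INTER_CUBIC)
cv2.imwrite("pics/c1.png",cv2.resize(a[225:345,320:480],(800,600),interpolation=cv2.INTER_CUBIC))
cv2.imwrite("pics/c2.png",cv2.resize(b[195:315,230:390],(800,600),interpolation=cv2.INTER_CUBIC))
cv2.imwrite("pics/c3.png",cv2.resize(a[120:225,220:360],(800,600),interpolation=cv2.INTER_CUBIC))
cv2.imwrite("pics/c4.png",cv2.resize(b[330:450,160:320],(800,600),interpolation=cv2.INTER_CUBIC))
```

```text
(no output)
```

View pics/c1.png

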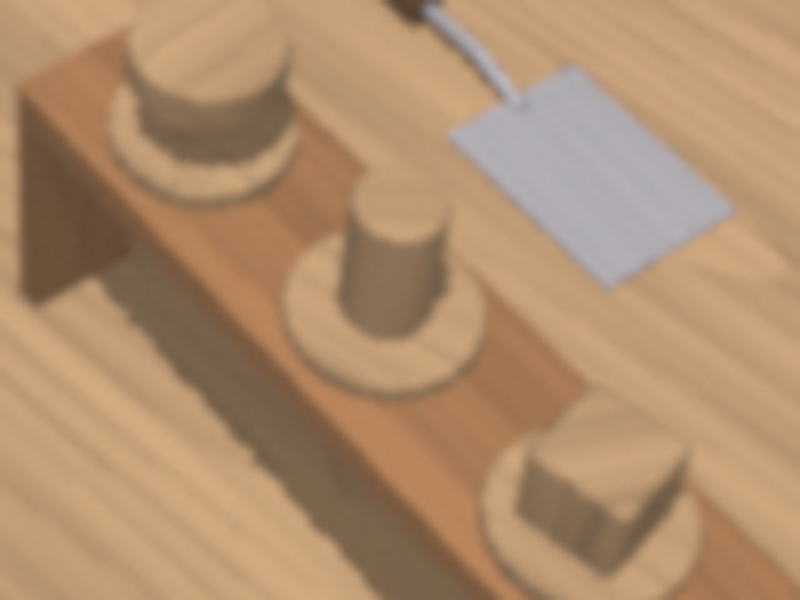

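View pics/c2.png

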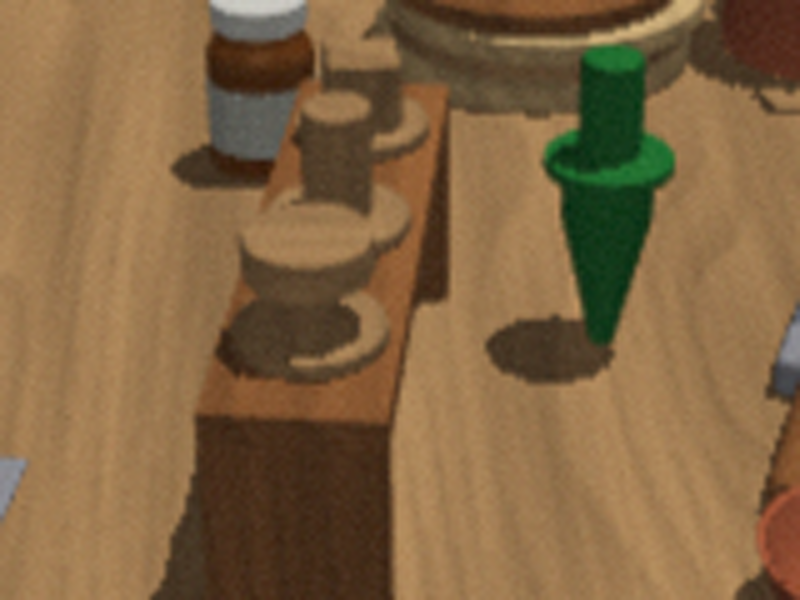

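View pics/c3.png

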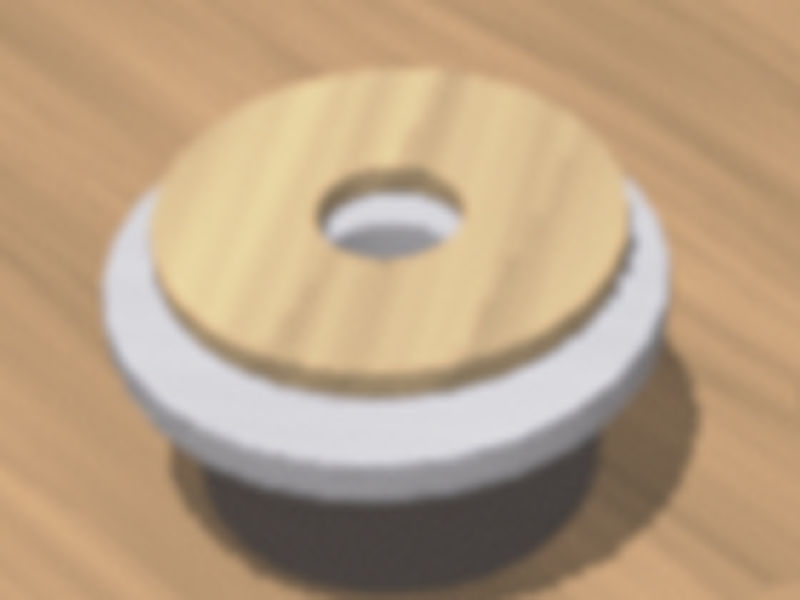

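View pics/c4.png

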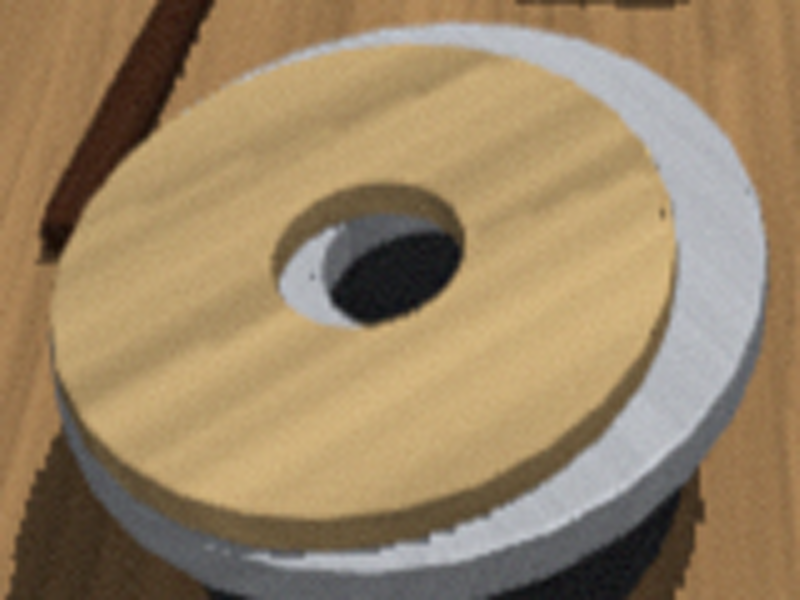

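The close crop confirms it: (400,270) is the narrow upright cylinder on a collar, in the middle hole, flanked by the wide disc head and the square head. I'll now measure the handle top, the rack, the bat and the wheel from edge points.

```bash
cat > h.py <<'E'
import numpy as np
from scipy.optimize import least_squares
from rig import r
def cam(n):
    s=r.snapshot(n); s["f"]=240/np.tan(np.radians(s["vfov"])/2); return s
def ray(s,p):
    p=np.atleast_2d(p).astype(float)
    d=np.c_[(p-[s["cx"],s["cy"]])/s["f"],np.ones(len(p))]@np.array(s["R"])
    return -np.array(s["R"]).T@s["t"],d
def plane(s,p,z):
    o,d=ray(s,p); return (o+d*((z-o[2])/d[:,2])[:,None])[:,:2]
def circ(P,R=None):
    if R: q=least_squares(lambda c:np.hypot(*(P-c).T)-R,P.mean(0),loss='soft_l1')
    else: q=least_squares(lambda c:np.hypot(*(P-c[:2]).T)-c[2],[*P.mean(0),80],loss='soft_l1')
    return q.x.round(1),np.sqrt((q.fun**2).mean()).round(1)
def proj(s,X):
    c=np.array(s["R"])@X+s["t"]; return np.array([s["cx"],s["cy"]])+s["f"]*c[:2]/c[2]
def tri(ss,pp):
    A=[];b=[]
    for s,p in zip(ss,pp):
        o,d=ray(s,p);d=d[0]/np.linalg.norm(d[0]);M=np.eye(3)-np.outer(d,d);A.append(M);b.append(M@o)
    return np.linalg.solve(sum(A),sum(b))
E
python3 - <<'E'
from h import *
from scipy.spatial.transform import Rotation as Ro
A=cam("scene");B=cam("side")
c3=lambda p:np.array(p)/5.714+[220,120]-.4
c4=lambda p:np.array(p)/5+[160,330]-.4
b4=c4([(60,290),(120,190),(230,100),(330,60),(440,42),(560,70),(640,140),(676,230),(660,310),(600,400),(500,470),(400,510),(280,518),(160,470),(80,390)])
w4=c4([(500,24),(600,45),(680,90),(740,160),(766,240),(740,350),(670,440),(560,515),(420,560),(330,570)])
b3=c3([(152,225),(180,165),(250,105),(330,75),(420,68),(510,82),(590,130),(628,200),(610,265),(540,330),(450,368),(370,375),(270,350),(190,300),(160,260)])
w3=c3([(103,290),(125,220),(155,185),(650,215),(670,270),(650,335),(600,390),(520,435),(400,465),(300,462),(200,420),(130,355)])
for n,s,b,w in(("scene",A,b3,w3),("side",B,b4,w4)):
    print(n,"bat",circ(plane(s,b,104),85),circ(plane(s,b,104)),"wheel",circ(plane(s,w,90),100),circ(plane(s,w,90)))
ta=np.array([400,205])/5+[320,225]-.4; tb=np.array([337,107])/5+[230,195]-.4
print("top",plane(A,ta,173),plane(B,tb,173),tri([A,B],[ta,tb]))
# rack corners, scene: left near edge; collar centre
ca=np.array([385,312])/5+[320,225]-.4; print("collar",plane(A,ca,123))
for p in [(22,93),(125,28)]: print("rackcorner",plane(A,np.array(p)/5+[320,225]-.4,115))
for p in [(198,413),(388,420),(447,88)]: print("rackcornerS",plane(B,np.array(p)/5+[230,195]-.4,115))
st=r.get_state();print(st["position"],Ro.from_rotvec(st["tool_rot"]).as_matrix().round(3))
E
```

```text
scene bat (array([ 466.2, -176.7]), np.float64(1.8)) (array([ 466. , -177.7,   83.6]), np.float64(1.4)) wheel (array([ 477.7, -168.6]), np.float64(1.6)) (array([ 478.4, -168.2,   99.2]), np.float64(1.4))
side bat (array([ 468.1, -179.6]), np.float64(3.0)) (array([ 469.1, -180.7,   82.3]), np.float64(1.6)) wheel (array([ 475.4, -168.6]), np.float64(1.0)) (array([ 477.3, -169. ,   98.5]), np.float64(0.7))
top [[569.27234043 193.82301857]] [[567.5118042  188.22920978]] [567.65647125 192.79209524 170.76008768]
collar [[569.82219975 194.83776792]]
rackcorner [[582.52488587  48.6284041 ]]
rackcorner [[536.98175588  51.67548349]]
rackcornerS [[510.92623667  53.99634652]]
rackcornerS [[580.35584917  44.4701791 ]]
rackcornerS [[623.27781494 325.44369994]]
[ 243.78147159 -575.30611706  222.18081111] [[ 0.39  -0.     0.921]
 [-0.921  0.001  0.39 ]
 [-0.001 -1.    -0.   ]]
```

Run:
```python
from h import *
A=cam("scene");B=cam("side")
for n,p in dict(cup=(187,113),box=(270,100),shelfR=(155,125),shelfL=(45,175)).items(): print(n,plane(A,p,0).round())
# pens tip scene: over cup xy -> height
o,d=ray(A,(180,25));c=plane(A,(187,110),0)[0]
k=np.dot(c-o[:2],d[0,:2])/np.dot(d[0,:2],d[0,:2]);print("pen z",(o+k*d[0])[2])
```

```text
cup [[ 455. -602.]]
box [[ 263. -496.]]
shelfR [[ 543. -615.]]
shelfL [[ 826. -622.]]
pen z 221.89599885831865
```

>>> step_arm(
  motion=[
    [0, -2, 0, -8, 8.7],
    [0, -2, 0, -8, 8.7],
    [0, -2, 0, -8, 8.7],
    [0, -2, 0, -8, 8.7],
    [0, -2, 0, -8, 8.7],
  ],
)

```text
t: 0.85
position: [243.8, -575.4, 323.4]
tool_rot: [-1.54, 0.365, -0.366]
ft_force: [-0.4, -0.4, -0.3]
grip_width: 1.003
```

>>> step_arm(
  motion=[
    [0, 0, 0, -8, 8.7],
    [0, 0, 0, -8, 8.7],
    [0, 0, 0, -2.5, 8.7],
    [2, 0, 4, 0, 8.7],
    [2, 0, 4, 0, 8.7],
  ],
)

```text
t: 1.35
position: [295.0, -502.0, 322.0]
tool_rot: [-1.567, 0.119, -0.119]
ft_force: [1.4, -0.2, 1.3]
grip_width: 1.001
```

>>> step_arm(
  motion=[
    [2, 0, 4, 0, 8.7],
    [2, 0, 4, 0, 8.7],
    [2, 0, 4, 0, 8.7],
    [2, 0, 4, 0, 8.7],
    [2, 0, 4, 0, 8.7],
  ],
)

```text
t: 1.85
position: [424.6, -317.7, 322.8]
tool_rot: [-1.568, 0.117, -0.117]
ft_force: [0.5, -0.6, 0.3]
grip_width: 0.998
```

>>> step_arm(
  motion=[
    [2, 0, 4, 0, 8.7],
    [2, 0, 4, 0, 8.7],
    [1, 0, 4, 0, 8.7],
    [1, 0, 4, 0, 8.7],
    [0, 0, 4, 0, 8.7],
  ],
)

```text
t: 2.35
position: [513.7, -128.7, 322.4]
tool_rot: [-1.567, 0.117, -0.117]
ft_force: [0.5, 0.0, -0.0]
grip_width: 1.001
```

>>> step_arm(
  motion=[
    [0, 0, 4, 0, 8.7],
    [0, 0, 4, 0, 8.7],
    [0, 0, 4, 0, 8.7],
    [0, 0, 4, 0, 8.7],
    [0, 0, 0, 0, 8.7],
  ],
)

```text
t: 2.85
position: [536.3, 34.3, 322.9]
tool_rot: [-1.566, 0.11, -0.111]
ft_force: [0.7, -0.5, -0.6]
grip_width: 0.996
```

Run:
```python
from h import *
import cv2
from scipy.spatial.transform import Rotation as Ro
st=r.get_state();R=Ro.from_rotvec(st["tool_rot"]).as_matrix();print(st["position"],st["joints"],R.round(3),(R.T@(np.array([569,193,131])-st["position"])).round(1))
s=cam("wrist");cv2.imwrite("pics/w1.png",s["color"][:,:,::-1])
print(s["R"],s["t"],proj(s,np.array([569,193,173])),proj(s,np.array([467,-178.5,104])))
```

```text
[536.342381    34.27743274 322.86626121] [ 0.47625454  0.16075578 -0.70209695  1.496552    0.10170553  1.52107564
 -0.36477967] [[ 0.99   0.001  0.14 ]
 [-0.14   0.002  0.99 ]
 [ 0.    -1.     0.002]] [ 10.1 192.2 161.3]
[[ 9.89940039e-01 -1.41486457e-01  5.49799315e-04]
 [-1.37334186e-01 -9.59938674e-01  2.44247957e-01]
 [-3.40300044e-02 -2.41866338e-01 -9.69712655e-01]] [-524.94229958   52.88587442  513.51705073] [337.72970143   9.59928555] [289.7331674  403.72784958]
```

>>> step_arm(
  motion=[
    [0, 0, 2, 0, 8.7],
    [0, 0, 2, 0, 8.7],
    [0, 0, 2, 0, 8.7],
    [0, 0, 1, 0, 8.7],
    [0, 0, 0, 0, 8.7],
  ],
)

```text
t: 3.4
position: [547.0, 97.4, 322.4]
tool_rot: [-1.568, 0.116, -0.116]
ft_force: [0.2, -0.1, 0.9]
grip_width: 0.997
```

Run:
```python
from h import *
import cv2
s=cam("wrist");cv2.imwrite("pics/w2.png",s["color"][:,:,::-1])
print(proj(s,np.array([569,193,173])),r.get_state()["position"])
```

```text
[334.02359647 102.21363765] [547.09153556  96.29555754 322.39479233]
```

View pics/w2.png

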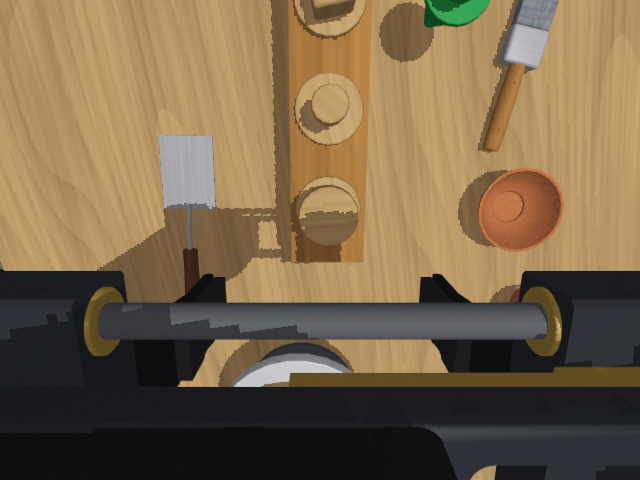

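View pics/w1.png

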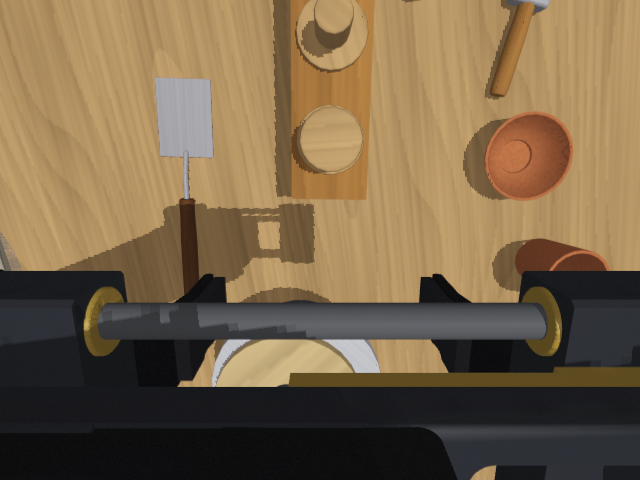

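Run:
```python
from h import *
import cv2
from scipy.spatial.transform import Rotation as Ro
s=cam("wrist");a=s["color"][:,:,::-1]
cv2.imwrite("pics/w3.png",cv2.resize(a[60:160,270:400],(780,600),interpolation=cv2.INTER_CUBIC))
st=r.get_state();R=Ro.from_rotvec(st["tool_rot"]).as_matrix()
print(plane(s,(330.5,103.5),173),st["position"],R.round(3))
```

```text
[[566.41855044 191.2304655 ]] [547.18882653  95.61697442 322.43947   ] [[ 0.989 -0.     0.15 ]
 [-0.15  -0.001  0.989]
 [-0.    -1.    -0.001]]
```

View pics/w3.png

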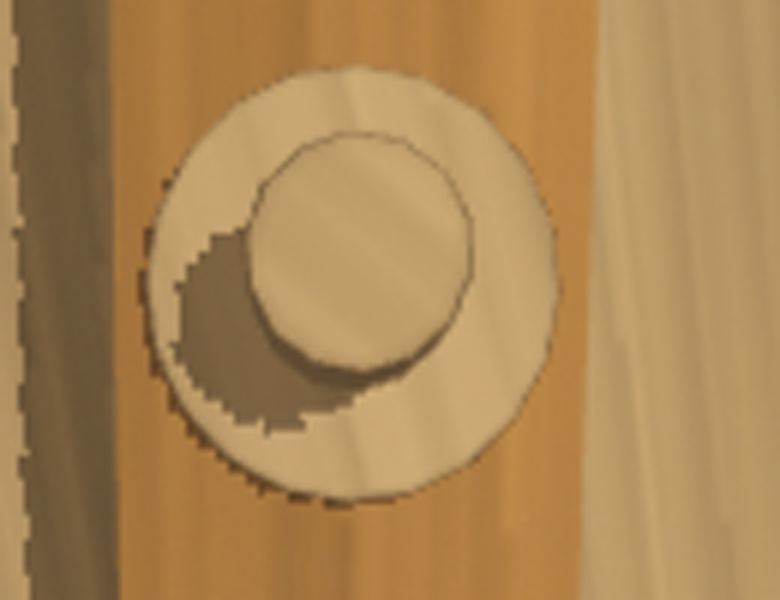

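>>> step_arm(
  motion=[
    [0.1, 0, 2.5, 0, 8.7],
    [0.1, 0, 2.5, 0, 8.7],
    [0.1, 0, 2.5, 0, 8.7],
    [0.1, 0, 1.4, 0, 8.7],
    [0.1, 0, 1, 0, 8.7],
  ],
)

```text
t: 4.0
position: [567.0, 194.0, 322.4]
tool_rot: [-1.568, 0.117, -0.117]
ft_force: [0.2, 0.2, 0.2]
grip_width: 0.999
```

>>> step_arm(
  motion=[
    [0, 2.5, 0, 0, 8.7],
    [0, 2.5, 0, 0, 8.7],
    [0, 2.5, 0, 0, 8.7],
    [0, 2, 0, 0, 8.7],
    [0, 1.5, 0, 0, 8.7],
  ],
)

```text
t: 4.5
position: [566.8, 192.5, 211.1]
tool_rot: [-1.569, 0.119, -0.118]
ft_force: [-0.7, -0.2, -0.1]
grip_width: 1.0
```

Run:
```python
from h import *
import cv2
from scipy.spatial.transform import Rotation as Ro
for n in("scene","side","wrist"):
    s=cam(n);cv2.imwrite(f"pics/{n}3.png",s["color"][:,:,::-1])
st=r.get_state();R=Ro.from_rotvec(st["tool_rot"]).as_matrix()
print(st["position"],R.T@(np.array([567,192.5,131])-st["position"]))
```

```text
[566.67646033 193.27166073 212.22980716] [ 0.50126962 81.22998035 -0.64863784]
```

View pics/scene3.png

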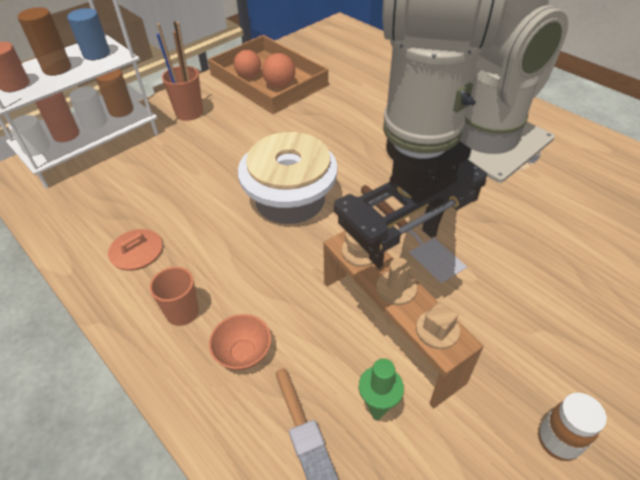

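View pics/side3.png

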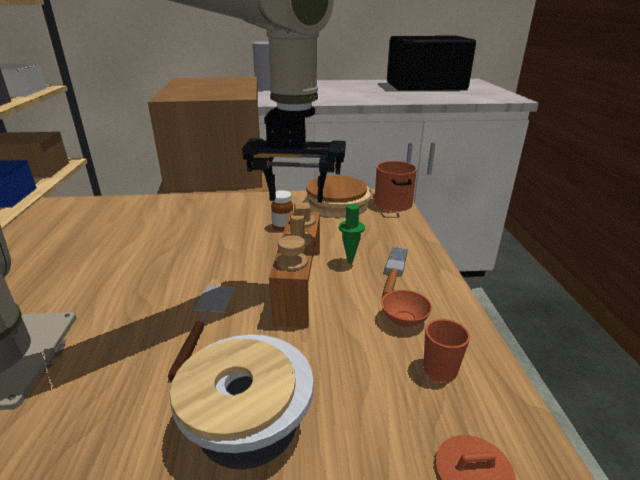

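The fingers straddle the pin handle across the rack: (275,195)/(320,195) in the side view, with the pin at (298,225). I'll go down and close.

>>> step_arm(
  motion=[
    [0, 2.5, 0, 0, 8.7],
    [0, 2.5, 0, 0, 8.7],
    [0, 2, 0, 0, 8.7],
    [0, 1.1, 0, 0, 8.7],
    [0, 0, 0, 0, 8.7],
  ],
)

```text
t: 5.15
position: [566.6, 193.8, 131.2]
tool_rot: [-1.568, 0.118, -0.116]
ft_force: [-0.7, -0.8, -0.2]
grip_width: 0.996
```

>>> step_arm(
  motion=[
    [0, 0, 0, 0, 5],
    [0, 0, 0, 0, 2.5],
    [0, 0, 0, 0, 2],
    [0, 0, 0, 0, 2],
    [0, 0, 0, 0, 2],
  ],
)

```text
t: 5.65
position: [566.8, 194.2, 131.9]
tool_rot: [-1.568, 0.117, -0.117]
ft_force: [-0.0, -0.3, 0.2]
grip_width: 0.633
```

>>> step_arm(
  motion=[
    [0, 0, 0, 0, 2],
    [0, 0, 0, 0, 2],
    [0, 0, 0, 0, 2],
  ],
)

```text
t: 5.95
position: [566.7, 194.1, 131.5]
tool_rot: [-1.568, 0.117, -0.117]
ft_force: [0.8, -0.3, -0.2]
grip_width: 0.353
```

>>> step_arm(
  motion=[
    [0, 0, 0, 0, 2],
    [0, 0, 0, 0, 2],
    [0, -0.5, 0, 0, 2],
    [0, -1, 0, 0, 2],
    [0, -1, 0, 0, 2],
  ],
)

```text
t: 6.45
position: [566.6, 194.2, 157.4]
tool_rot: [-1.568, 0.117, -0.117]
ft_force: [0.4, 0.0, -2.2]
grip_width: 0.338
```

>>> step_arm(
  motion=[
    [0, -2, 0, 0, 2],
    [0, -2, 0, 0, 2],
    [0, -2, 0, 0, 2],
    [0, -2, 0, 0, 2],
    [0, -2, 0, 0, 2],
  ],
)

```text
t: 6.95
position: [566.6, 194.3, 258.4]
tool_rot: [-1.567, 0.116, -0.117]
ft_force: [0.6, -0.2, -1.9]
grip_width: 0.335
```

>>> step_arm(
  motion=[
    [0, -2, 0, 0, 2],
    [0, -1.5, 0, 0, 2],
    [0, 0, 0, 0, 2],
  ],
)

```text
t: 7.25
position: [567.3, 194.8, 294.2]
tool_rot: [-1.566, 0.114, -0.12]
ft_force: [0.8, -0.0, -2.4]
grip_width: 0.337
```

Run:
```python
from h import *
import cv2
from scipy.spatial.transform import Rotation as Ro
for n in("scene","side","wrist"):
    s=cam(n);cv2.imwrite(f"pics/{n}4.png",s["color"][:,:,::-1])
st=r.get_state();R=Ro.from_rotvec(st["tool_rot"]).as_matrix()
print(st["position"],R.T@(np.array([477,-168.5,300])-st["position"]),R.round(3))
```

```text
[566.37582301 193.95088862 290.63286078] [ -34.61951372   -9.08014249 -371.70615811] [[ 0.989 -0.001  0.148]
 [-0.148 -0.001  0.989]
 [-0.001 -1.    -0.001]]
```

View pics/scene4.png

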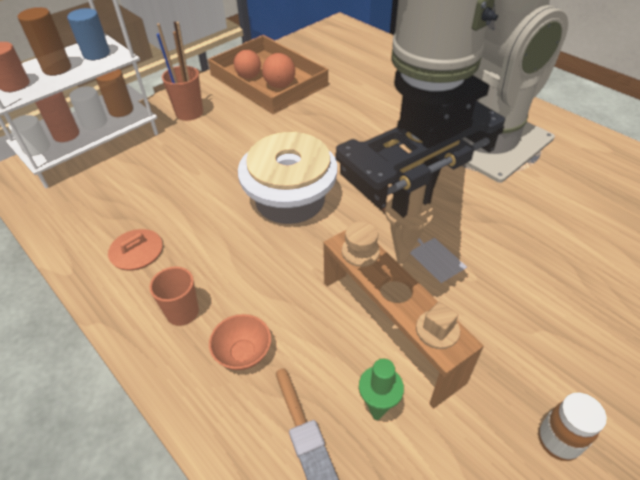

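View pics/side4.png

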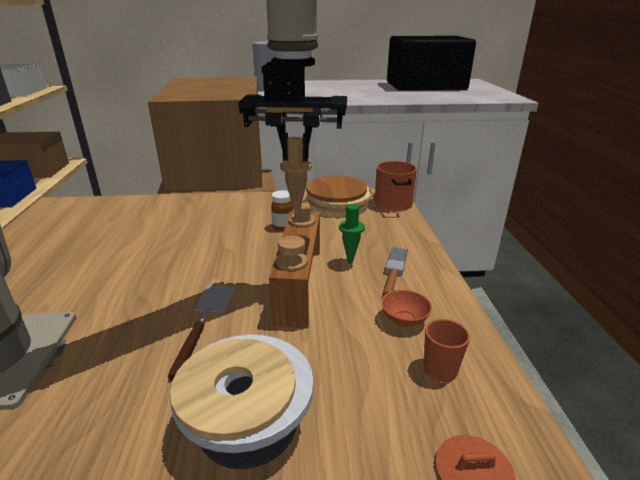

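The pin is held upright at (295,180) in the side view and clear of the rack. I'll move to above the wheel and check the tip there.

>>> step_arm(
  motion=[
    [0, -1.5, -0.5, 0, 2],
    [0, -1.5, -1.5, 0, 2],
    [0, 0, -3, 0, 2],
    [0, 0, -3, 0, 2],
    [-0.5, 0, -3, 0, 2],
  ],
)

```text
t: 7.9
position: [545.3, 84.5, 321.8]
tool_rot: [-1.568, 0.117, -0.117]
ft_force: [0.4, -0.2, -2.0]
grip_width: 0.336
```

>>> step_arm(
  motion=[
    [-0.5, 0, -3, 0, 2],
    [-0.5, 0, -3, 0, 2],
    [-0.5, 0, -3, 0, 2],
    [-0.5, 0, -3, 0, 2],
    [-0.5, 0, -3, 0, 2],
  ],
)

```text
t: 8.4
position: [497.7, -59.9, 322.1]
tool_rot: [-1.568, 0.117, -0.117]
ft_force: [0.9, -0.9, -2.1]
grip_width: 0.335
```

>>> step_arm(
  motion=[
    [-0.5, 0, -3, 0, 2],
    [0, 0, -3, 0, 2],
    [0, 0, -2.5, 0, 2],
    [0, 0, -1.5, 0, 2],
    [0, 0, 0, 0, 2],
  ],
)

```text
t: 8.9
position: [478.0, -158.8, 321.6]
tool_rot: [-1.568, 0.12, -0.119]
ft_force: [-0.8, -0.0, -2.1]
grip_width: 0.339
```

>>> step_arm(
  motion=[
    [0, 2, 0, 0, 2],
    [0, 2, 0, 0, 2],
    [0, 0, 0, 0, 2],
    [0, 0, 0, 0, 2],
  ],
)

```text
t: 9.3
position: [478.9, -155.6, 282.1]
tool_rot: [-1.567, 0.116, -0.116]
ft_force: [-0.0, -0.3, -2.3]
grip_width: 0.342
```

Run:
```python
from h import *
import cv2
from scipy.spatial.transform import Rotation as Ro
P=r.get_state()["position"]
for n in("scene","side"):
    s=cam(n);a=s["color"][:,:,::-1].copy();cv2.imwrite(f"pics/{n}5.png",a)
    u=proj(s,P+[0,0,17-127]);print(n,"exp tip",u.round(1),"collar bottom",proj(s,P+[0,0,17-33]).round(1))
    c=(u-[80,70]).astype(int);print(c);cv2.imwrite(f"pics/{n}5c.png",cv2.resize(a[c[1]:c[1]+120,c[0]:c[0]+160],(800,600),interpolation=cv2.INTER_CUBIC))
st=r.get_state();R=Ro.from_rotvec(st["tool_rot"]).as_matrix()
print(st["t"],st["position"],R.T@(np.array([477,-168.5,240])-st["position"]),R.round(3))
```

```text
scene exp tip [288.5 136. ] collar bottom [285.1  91.6]
[208  65]
side exp tip [239.3 329.6] collar bottom [232.6 271.1]
[159 259]
9.4 [ 479.28157987 -156.14214954  282.84351276] [ -0.5031385   42.84547408 -12.5499348 ] [[ 0.989  0.002  0.147]
 [-0.147 -0.     0.989]
 [ 0.002 -1.    -0.   ]]
```

View pics/scene5c.png

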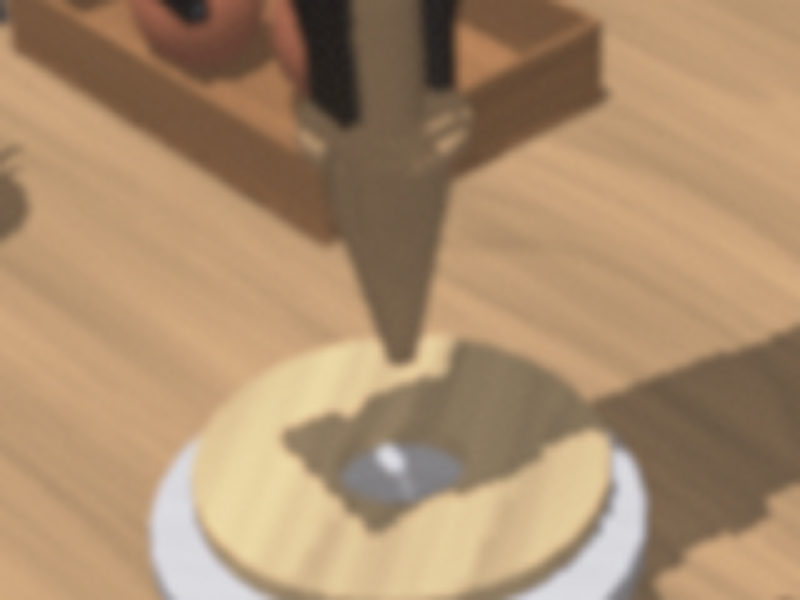

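View pics/side5c.png

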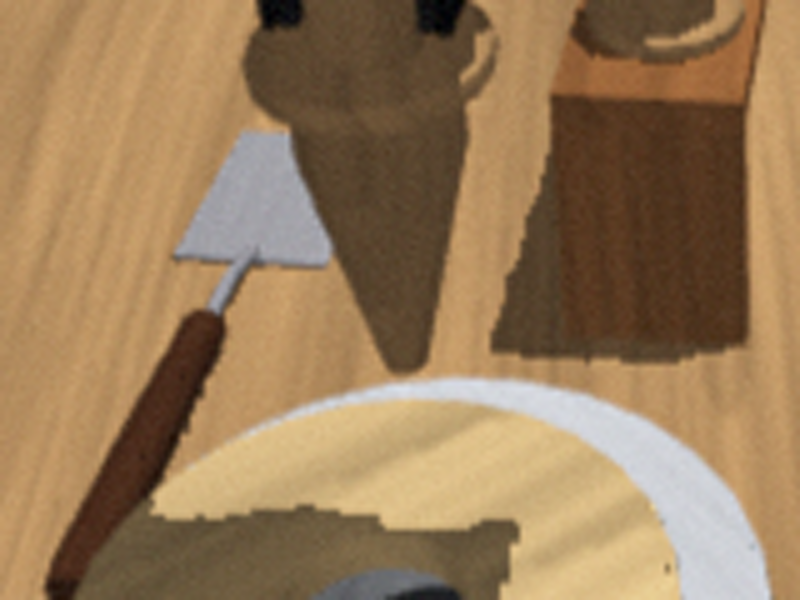

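>>> step_arm(
  motion=[
    [-0.1, 1, -0.6, 0, 2],
    [0, 1.5, -0.6, 0, 2],
    [0, 1, 0, 0, 2],
    [0, 0.5, 0, 0, 2],
    [0, 0, 0, 0, 2],
  ],
)

```text
t: 9.9
position: [475.6, -168.1, 241.0]
tool_rot: [-1.567, 0.117, -0.116]
ft_force: [0.3, 0.3, -1.7]
grip_width: 0.336
```

Run:
```python
from h import *
import cv2
from scipy.spatial.transform import Rotation as Ro
P=r.get_state()["position"]
for n in("scene","side"):
    s=cam(n);a=s["color"][:,:,::-1].copy();cv2.imwrite(f"pics/{n}6.png",a)
    u=proj(s,P+[0,0,17-127]);print(n,"exp tip",u.round(1),"hole", proj(s,np.array([477,-168.5,90])).round(1))
    c=(u-[80,60]).astype(int);print(c);cv2.imwrite(f"pics/{n}6c.png",cv2.resize(a[c[1]:c[1]+120,c[0]:c[0]+160],(800,600),interpolation=cv2.INTER_CUBIC))
st=r.get_state();R=Ro.from_rotvec(st["tool_rot"]).as_matrix()
print(st["t"],st["position"],R.T@(np.array([476.5,-168.5,120])-st["position"]),st["ft_force"])
```

```text
scene exp tip [286.9 149.8] hole [287.6 166.3]
[206  89]
side exp tip [238.8 358.9] hole [242.3 380.4]
[158 298]
10.0 [ 476.15259478 -168.19604591  242.02358593] [  0.30657079 122.02384092  -0.2384624 ] [-0.32062358 -0.31254175 -2.087956  ]
```

View pics/scene6c.png

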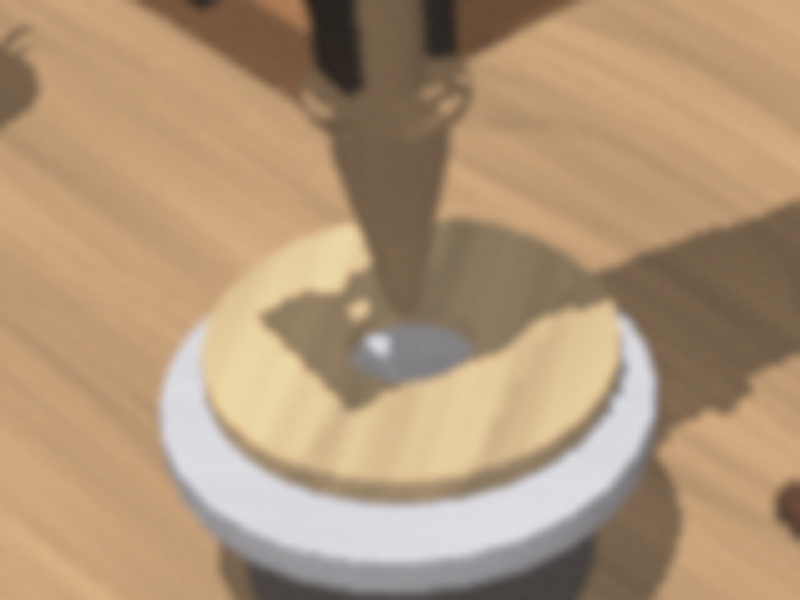

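View pics/side6c.png

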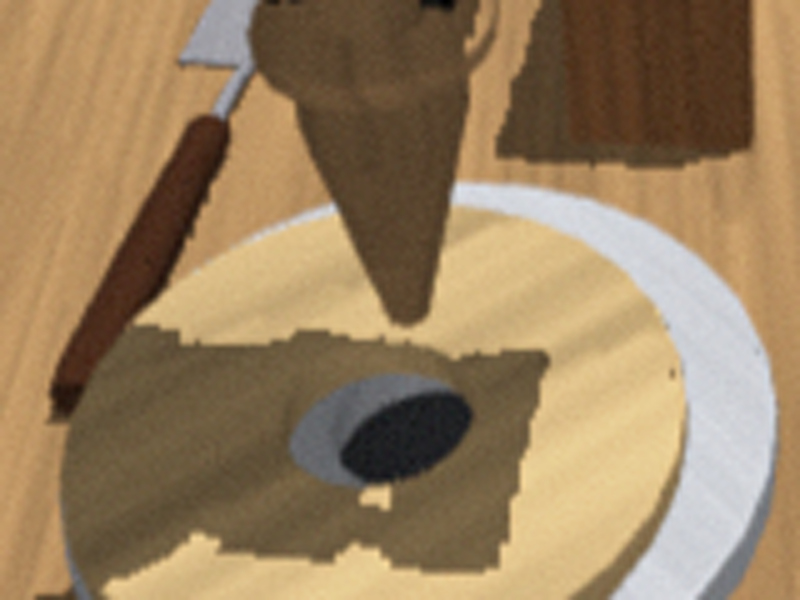

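The tip is over the bat hole, at (288,151) in the scene view and (240,360) in the side view, and on the wheel axis to within about 1 mm. I'll lower it and watch the force.

>>> step_arm(
  motion=[
    [0, 1, 0, 0, 2],
    [0, 1, 0, 0, 2],
    [0, 1, 0, 0, 2],
    [0, 1, 0, 0, 2],
    [0, 0, 0, 0, 2],
  ],
)

```text
t: 10.5
position: [474.9, -168.2, 199.7]
tool_rot: [-1.567, 0.119, -0.115]
ft_force: [0.5, 0.0, -2.2]
grip_width: 0.334
```

>>> step_arm(
  motion=[
    [0, 0.7, 0, 0, 2],
    [0, 0.7, 0, 0, 2],
    [0, 0.6, 0, 0, 2],
    [0, 0, 0, 0, 2],
  ],
)

```text
t: 10.9
position: [475.3, -168.4, 180.6]
tool_rot: [-1.567, 0.118, -0.116]
ft_force: [-0.2, 0.3, -3.1]
grip_width: 0.337
```

>>> step_arm(
  motion=[
    [0, 0.5, 0, 0, 2],
    [0, 0.5, 0, 0, 2],
    [0, 0.5, 0, 0, 2],
    [0, 0, 0, 0, 2],
  ],
)

```text
t: 11.3
position: [475.5, -168.3, 165.7]
tool_rot: [-1.567, 0.118, -0.117]
ft_force: [-1.3, -1.0, -2.5]
grip_width: 0.335
```

>>> step_arm(
  motion=[
    [0, 0.5, 0, 0, 2],
    [0, 0.5, 0, 0, 2],
    [0, 0.5, 0, 0, 2],
    [0, 0, 0, 0, 2],
  ],
)

```text
t: 11.7
position: [475.6, -168.1, 150.6]
tool_rot: [-1.567, 0.117, -0.116]
ft_force: [-0.7, -1.4, -2.3]
grip_width: 0.335
```

Run:
```python
from h import *
import cv2
im=[]
for n in("scene","side"):
    s=cam(n);a=s["color"][:,:,::-1].copy();c=(210,80) if n=="scene" else(160,290)
    im.append(cv2.resize(a[c[1]:c[1]+150,c[0]:c[0]+160],(400,375),interpolation=cv2.INTER_CUBIC))
cv2.imwrite("pics/m7.png",np.hstack(im));st=r.get_state();print(st["position"],st["ft_force"])
```

```text
[ 475.86874616 -167.94890125  151.20674472] [-1.47175339  0.04213666 -2.98000226]
```

View pics/m7.png

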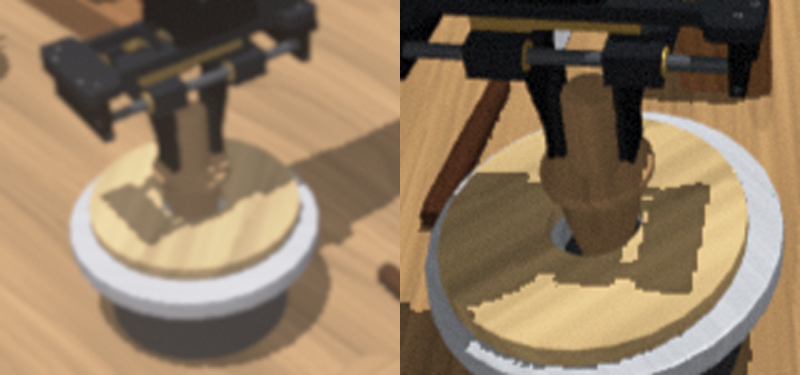

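The tip is through both holes, and the bat is being pushed towards centre with low force. I'll keep lowering.

>>> step_arm(
  motion=[
    [0, 0.5, 0, 0, 2],
    [0, 0.5, 0, 0, 2],
    [0, 0, 0, 0, 2],
  ],
)

```text
t: 12.1
position: [475.6, -168.2, 140.6]
tool_rot: [-1.567, 0.117, -0.116]
ft_force: [-1.1, -0.4, -2.8]
grip_width: 0.343
```

>>> step_arm(
  motion=[
    [0, 0.4, 0, 0, 2],
    [0, 0.4, 0, 0, 2],
    [0, 0, 0, 0, 2],
  ],
)

```text
t: 12.4
position: [475.7, -168.1, 132.9]
tool_rot: [-1.567, 0.117, -0.116]
ft_force: [-1.0, -0.4, -3.8]
grip_width: 0.336
```

>>> step_arm(
  motion=[
    [0, 0.4, 0, 0, 2],
    [0, 0.4, 0, 0, 2],
    [0, 0, 0, 0, 2],
  ],
)

```text
t: 12.7
position: [475.7, -168.1, 124.9]
tool_rot: [-1.567, 0.117, -0.117]
ft_force: [-0.5, -0.5, -2.6]
grip_width: 0.339
```

>>> step_arm(
  motion=[
    [0, 0.2, 0, 0, 2],
    [0, 0.1, 0, 0, 2],
    [0, 0, 0, 0, 2],
  ],
)

```text
t: 13.0
position: [475.9, -168.3, 122.5]
tool_rot: [-1.568, 0.117, -0.117]
ft_force: [-0.2, 0.3, -2.9]
grip_width: 0.347
```

>>> step_arm(
  motion=[
    [0, 0.1, 0, 0, 2],
    [0, 0.1, 0, 0, 2],
    [0, 0, 0, 0, 2],
  ],
)

```text
t: 13.3
position: [475.9, -168.4, 120.5]
tool_rot: [-1.568, 0.117, -0.117]
ft_force: [0.6, 0.7, -2.1]
grip_width: 0.338
```

>>> step_arm(
  motion=[
    [0, 0.1, 0, 0, 2],
    [0, 0.1, 0, 0, 2],
    [0, 0, 0, 0, 2],
  ],
)

```text
t: 13.6
position: [476.0, -168.4, 120.3]
tool_rot: [-1.569, 0.117, -0.117]
ft_force: [-9.6, 2.2, 17.9]
grip_width: 0.339
```

Run:
```python
from h import *
import cv2
im=[]
for n in("scene","side"):
    s=cam(n);a=s["color"][:,:,::-1].copy();c=(210,80) if n=="scene" else(160,300)
    im.append(cv2.resize(a[c[1]:c[1]+150,c[0]:c[0]+160],(400,375),interpolation=cv2.INTER_CUBIC))
cv2.imwrite("pics/m8.png",np.hstack(im));st=r.get_state();print(st["position"],st["ft_force"])
```

```text
[ 475.9960517  -168.42964796  120.34016503] [-9.78695892  2.13178581 17.91388548]
```

View pics/m8.png

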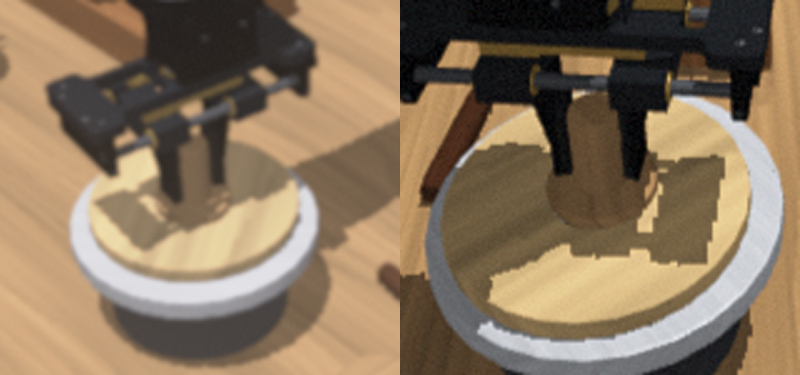

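The collar sits on the bat: TCP z is 120.3 and the upward force has risen to about 18 N. I'll measure how well the bat lines up before letting go.

Run:
```python
from h import *
import cv2
for n,c in(("scene",(220,120)),("side",(160,330))):
    a=cam(n)["color"][:,:,::-1]
    cv2.imwrite(f"pics/{n}9.png",cv2.resize(a[c[1]:c[1]+120,c[0]:c[0]+160],(800,600),interpolation=cv2.INTER_CUBIC))
```

```text
(no output)
```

View pics/scene9.png

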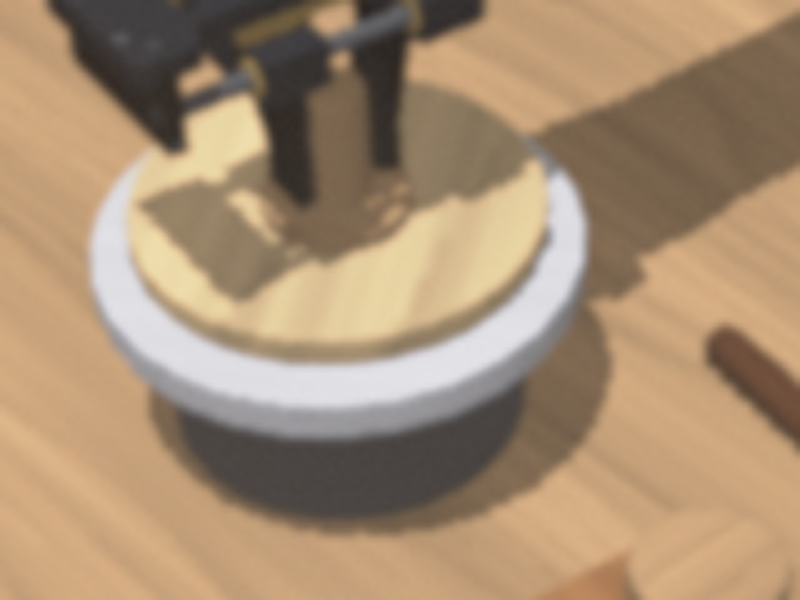

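View pics/side9.png

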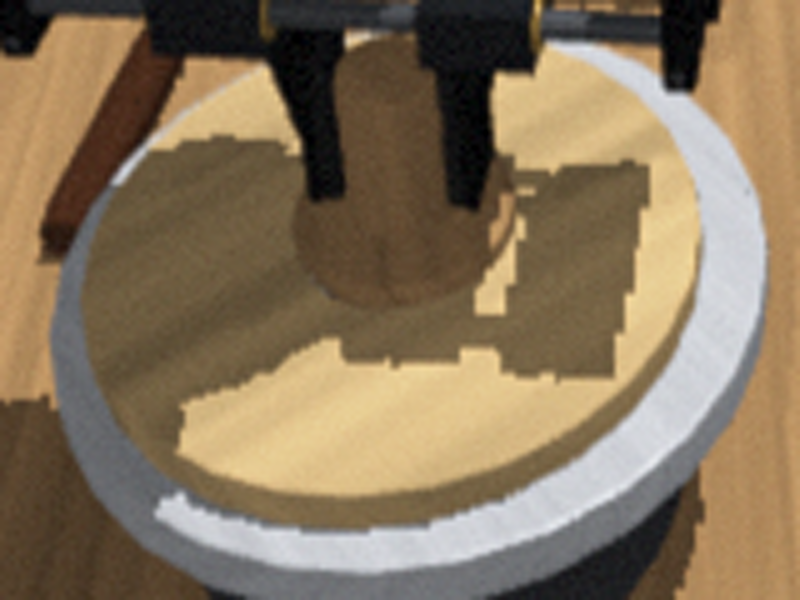

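```bash
cat > m.py <<'E'
from h import *
A=cam("scene");B=cam("side")
b3=np.array([(130,205),(140,245),(170,290),(240,328),(320,343),(400,337),(480,300),(535,245),(547,195),(528,145)])/5+[220,120]-.4
w3=np.array([(92,250),(110,195),(560,165),(587,235),(110,310),(170,370),(250,400),(330,407),(430,395),(520,345),(575,285)])/5+[220,120]-.4
b4=np.array([(80,300),(100,235),(150,150),(250,75),(600,55),(660,105),(700,210),(690,275),(640,360),(560,430),(450,480),(350,497),(260,490),(180,460),(110,390)])/5+[160,330]-.4
w4=np.array([(630,55),(700,115),(750,180),(766,245),(745,345),(670,440),(560,520),(430,562),(330,572)])/5+[160,330]-.4
for s,b,w in((A,b3,w3),(B,b4,w4)):
    print(circ(plane(s,b,104),85),circ(plane(s,b,104)),circ(plane(s,w,90),100),circ(plane(s,w,90)))
E
python3 m.py
```

```text
(array([ 473., -172.]), np.float64(1.8)) (array([ 474.5, -169.6,   82.6]), np.float64(1.0)) (array([ 477.7, -167.8]), np.float64(1.0)) (array([ 478.1, -167.3,   99.3]), np.float64(0.8))
(array([ 474.3, -173.1]), np.float64(1.5)) (array([ 474.2, -173.8,   84.2]), np.float64(1.6)) (array([ 476. , -168.7]), np.float64(1.0)) (array([ 475.8, -168.6,  100.1]), np.float64(1.0))
```

Before pressing, the bat was 14 mm off. It is now about 5 mm off, which is the 4 mm play around the shank plus a small pin offset. I'll relax the press and nudge the pin about 2 mm in the remaining direction to split the play.

>>> step_arm(
  motion=[
    [0, -0.3, 0, 0, 2],
    [0.1, 0, 0.1, 0, 2],
    [0.05, 0, 0.1, 0, 2],
    [0, 0, 0, 0, 2],
  ],
)

```text
t: 14.3
position: [477.6, -166.7, 121.3]
tool_rot: [-1.568, 0.117, -0.117]
ft_force: [-0.9, -1.2, -2.3]
grip_width: 0.34
```

>>> step_arm(
  motion=[
    [0, 0.15, 0, 0, 2],
    [0, 0.05, 0, 0, 2],
    [0, 0, 0, 0, 2],
  ],
)

```text
t: 14.6
position: [477.7, -166.8, 120.4]
tool_rot: [-1.568, 0.117, -0.117]
ft_force: [-6.5, 0.7, 10.4]
grip_width: 0.338
```

Run:
```python
from h import *
import cv2
for n,c in(("scene",(220,120)),("side",(160,330))):
    a=cam(n)["color"][:,:,::-1]
    cv2.imwrite(f"pics/{n}10.png",cv2.resize(a[c[1]:c[1]+120,c[0]:c[0]+160],(800,600),interpolation=cv2.INTER_CUBIC))
```

```text
(no output)
```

View pics/side10.png

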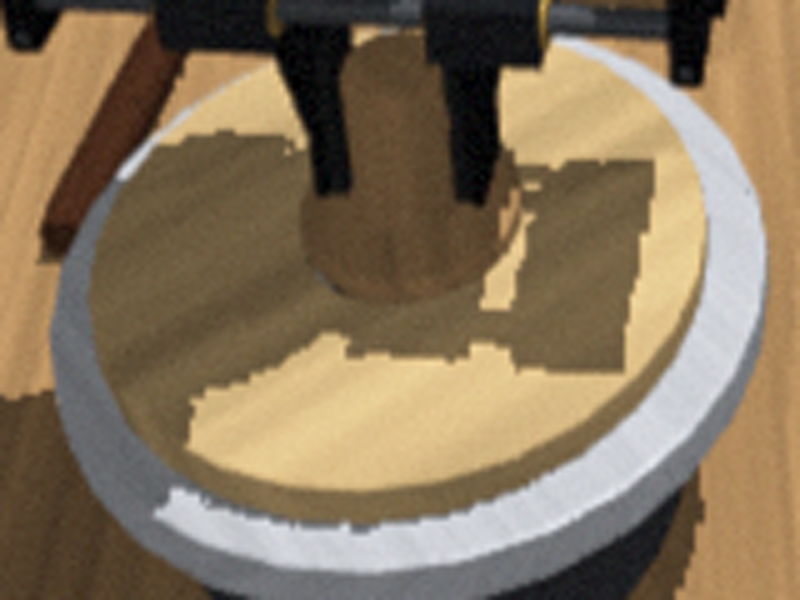

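The bat moved with the pin, and its rim is now more even. I'll release and lift off.

>>> step_arm(
  motion=[
    [0, -0.1, 0, 0, 2],
    [0, 0, 0, 0, 4],
    [0, 0, 0, 0, 6],
    [0, 0, 0, 0, 8.7],
    [0, 0, 0, 0, 8.7],
  ],
)

```text
t: 15.2
position: [477.8, -166.5, 120.6]
tool_rot: [-1.568, 0.117, -0.117]
ft_force: [0.1, 0.6, -0.2]
grip_width: 0.616
```

>>> step_arm(
  motion=[
    [0, 0, 0, 0, 8.7],
    [0, 0, 0, 0, 8.7],
    [0, 0, 0, 0, 8.7],
    [0, 0, 0, 0, 8.7],
    [0, 0, 0, 0, 8.7],
  ],
)

```text
t: 15.7
position: [477.6, -166.7, 120.6]
tool_rot: [-1.568, 0.117, -0.117]
ft_force: [-0.2, 0.0, 0.1]
grip_width: 0.986
```

>>> step_arm(
  motion=[
    [0, -1, 0, 0, 8.7],
    [0, -2, 0, 0, 8.7],
    [0, -3, 0, 0, 8.7],
    [0, -4, 0, 0, 8.7],
    [0, -4, 0, 0, 8.7],
  ],
)

```text
t: 16.2
position: [477.3, -166.4, 262.7]
tool_rot: [-1.568, 0.117, -0.117]
ft_force: [0.5, -0.3, -0.5]
grip_width: 0.997
```

>>> step_arm(
  motion=[
    [0, -4, 0, 0, 8.7],
    [0, -2, 0, 0, 8.7],
    [0, 0, 0, 0, 8.7],
  ],
)

```text
t: 16.5
position: [478.8, -166.7, 324.5]
tool_rot: [-1.57, 0.113, -0.121]
ft_force: [-0.4, 0.8, 0.4]
grip_width: 1.0
```

Run:
```python
from h import *
import cv2
for n,c in(("scene",(220,110)),("side",(160,330))):
    a=cam(n)["color"][:,:,::-1]; cv2.imwrite(f"pics/{n}11f.png",a)
    cv2.imwrite(f"pics/{n}11.png",cv2.resize(a[c[1]:c[1]+120,c[0]:c[0]+160],(800,600),interpolation=cv2.INTER_CUBIC))
st=r.get_state();print(st["t"],st["position"],st["ft_force"])
```

```text
16.6 [ 477.595225   -166.56790297  320.77348856] [ 0.72095021  0.22019782 -0.07821726]
```

View pics/side11.png

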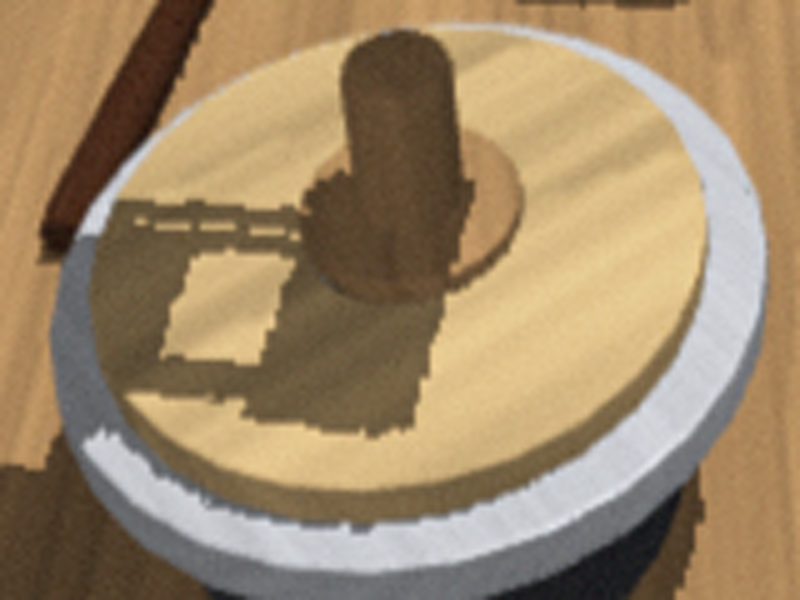

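View pics/scene11.png

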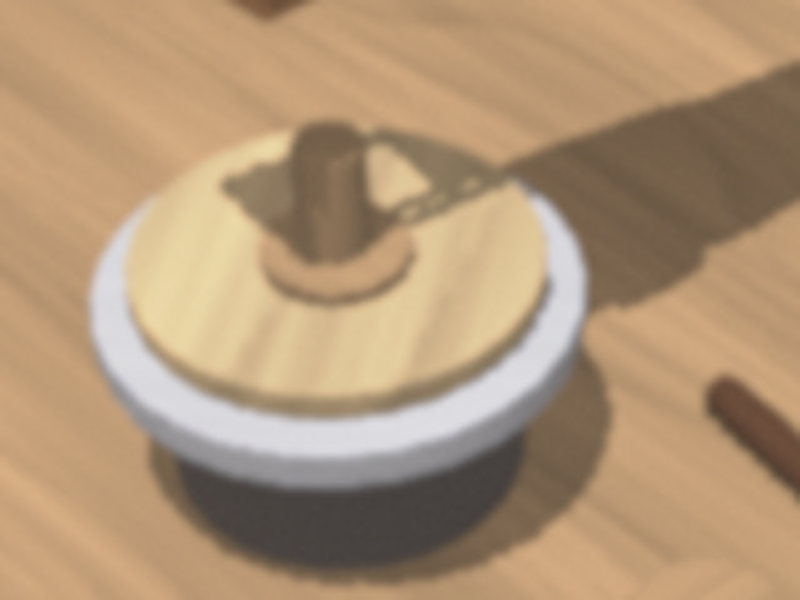

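View pics/scene11f.png

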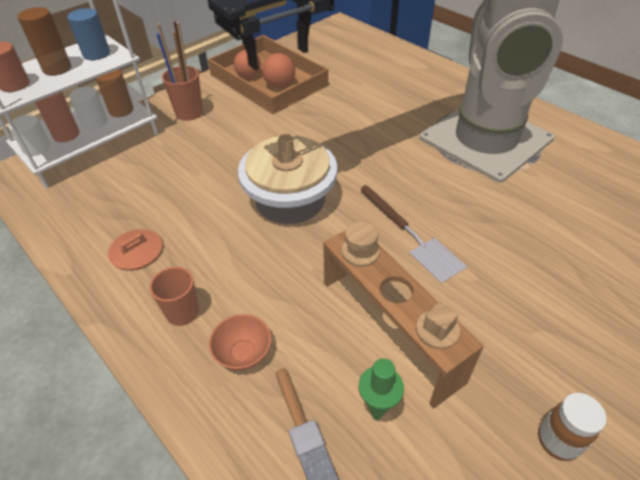

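Run:
```python
from h import *
A=cam("scene");B=cam("side")
b3=np.array([(127,265),(150,325),(210,370),(300,398),(370,398),(450,375),(520,320),(547,255),(525,190),(460,150),(230,140)])/5+[220,110]-.4
b4=np.array([(91,290),(115,205),(175,130),(270,68),(350,37),(520,32),(620,70),(680,130),(706,210),(695,275),(640,365),(560,430),(460,475),(360,491),(260,478),(190,445),(125,385)])/5+[160,330]-.4
for s,b in((A,b3),(B,b4)): print(circ(plane(s,b,104),85),circ(plane(s,b,104)))
ta=np.array([330,140])/5+[220,110]-.4;tb=np.array([398,60])/5+[160,330]-.4
print(tri([A,B],[ta,tb]),plane(A,ta,162),plane(B,tb,162), "collar",plane(A,np.array([337,250])/5+[220,110]-.4,112),plane(B,np.array([412,213])/5+[160,330]-.4,112))
r.job_done()
```

```text
(array([ 476.2, -169.5]), np.float64(2.4)) (array([ 476.4, -168.8,   84.1]), np.float64(2.6))
(array([ 476.2, -172.1]), np.float64(1.4)) (array([ 476.3, -172.3,   83.7]), np.float64(0.7))
[ 478.06483466 -166.90928903  161.46406481] [[ 477.57395332 -166.5000451 ]] [[ 478.87896225 -168.08278746]] collar [[ 480.67613518 -163.82008016]] [[ 478.86338014 -174.34586676]]
the job is handed in; nothing more can be done
```

The long tapered pin is out of the middle rack hole and pressed through the bat and wheel until its collar sat on the bat. It was left standing upright, and the job was handed in at about 17 s.

- **Seating:** the handle top measures 161.5 mm above the table, against 162 expected when fully home. It lies within about 2 mm of the wheel axis. The highest force I read was about 20 N, while pressing home.
- **Bat alignment:** the bat started about 14 mm off. It was still about 5 mm off when the collar first seated, so I nudged the pin about 2 mm sideways. It ended 1 to 4 mm off the wheel centre, within the 4 mm play around the shank.
- **Checks that disagreed:** the scene and side views differ by about 3 mm on the bat's position. A rough reading of the collar centre differed by about 10 mm between the two views, because the collar is partly hidden by the handle and shadow, so I disregarded it.
- **Surroundings:** the gripper is open and well clear, and the last full picture shows the green look-alike and the other plugs in their original places.

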